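# Focus the print inspection camera with its knurled wheel

### The arm

A 6-joint arm with a two-finger parallel gripper is mounted at the origin on the work surface. World frame = base frame: x ahead of the robot, y to its left, z up, the work surface at z = 0. Lengths are in m, angles in rad, forces in N, time in s.
With the tool pointing down it reaches from about 0.15 to 0.775 m from the base axis. Payload 6.1 kg.
Tool frame: the origin (TCP) lies at the very end of the fingers, on their centre line; the grasp point (between the pads) lies 19 mm behind it (grasp_offset is the z of the grasp point in the tool frame, in m); z points along the fingers, y is the direction in which the jaws open and shut (so a half turn about z gives the same grasp; the last joint's range is limited). The gripper opens to 85 mm and grips with 20 to 120 N. Pads are 22 mm wide; open, the fingers measure 114 mm over their backs; the gripper's body (76 mm by 85 mm) begins 54 mm behind the grasp point. The pads swing forward as they close: fully open they stand 13 mm farther back than shut.
Start: joints at [1.174, 0.126, -0.04, 1.405, 0, 1.571], TCP at [0.203, 0.484, 0.231] pointing down, gripper open.
Joint ranges: [-2.72, 2.72], [-0.95, 1.95], [-1.27, 1.35], [-1.78, 2.02], [-1.46, 1.47], [-3.14, 3.14]. Speed limits (rad/s): [2.39, 2.39, 3.01, 3.14, 3.14, 3.14].

### API

Orientations are given as a unit quaternion [w, x, y, z].
In Python, from station import * gives the robot as it stands.
- The arm moves only by the tool drive_tool, never from a script. Its argument "steps" is a list of rows, each a list of 3 entries, a list of its own where there are three numbers: the finger opening in m, from 0 to 0.0854, then the shift along the tool's x, y, z in m, then the turn about the tool's z in degrees. A call has 1 to 8 rows; each row is the pose to reach, as a shift and turn from the pose commanded when the call began, along the tool's axes at that moment; what a row does not reach only later rows make up. A row lasts 1/10 s, in which the tool goes at most 50 mm and 8.59 degrees, less where a joint would pass 70% of its speed; a pose out of reach is approached as far as the arm can. A call with a gripper value outside its range is refused whole. The fingers move at their own pace and stop on an object; the grip force is fixed at half the most. Time passes only in rows, so rows that repeat a pose let the fingers close. It gives the time, the measured TCP pose, the force and the opening at its end, in the units of the state.
- read_state(): the state, without advancing time (a new reading comes with each control period).
- snapshot(name): name is "scene" or "top" or "wrist"; returns the picture (400x640x3 uint8, blue, green, red); there is no depth.
- camera_params(name): a dict with "intrinsics" (3x3 intrinsics, pixels), "k1" (the pictures are not rectified: a ray, as slopes to the right and down, at radius r is drawn at 1 + k1 r^2 times it, then the intrinsics apply), "world_from_camera" (4x4, takes a point from camera to world coordinates). Camera axes: x right, y down, z forward; pixel columns grow to the right and rows downward; lengths in m; the calibration is good to about 2 mm. A picture is of the moment at which its call begins: read the wrist's pose just before it. camera_params takes no time and is no camera call; for the wrist camera it gives the pose at the moment of the call.
- finish_job(): hands the job in, once; it reports no verdict.
Trained networks look in the newest picture that a camera, given by its name, has taken for a name from the list of things; names that differ only in an ending like _2 or _b are one class to them, and where a whole thing is asked for, a point or a joint stands for the part that bears it (a point fixed in the world has none). Each returns a list of dicts, best first, with "conf" (0 to 1); they miss things now and then, are a little off and sometimes report something else, mostly with a low value. They report only what shows in the picture. A call takes as long as a camera call.
- recognise(camera, thing): "bbox" ([left, top, right, bottom] in pixels, round what is visible of it).
The state is a dict: "clock": time; "joint_pos": joint angles; "qvel": joint speeds; "joint_torque": joint torques, N m; "tcp_pos": TCP position; "orientation": TCP orientation; "force": force on the tool from outside, world axes, zero at the start; "wrist_torque": the same for the moment, N m; "width": finger opening in m.
Only numpy, scipy, OpenCV 4.12 (cv2) and the standard library are available. Lean on these libraries where they do the work, as an engineer would, in place of code of your own. Each camera call takes 0.05 s, during which the arm holds its last target.

### The job

Bring the inspection camera to its working distance from the printed lattice: with a fingertip on top of one of the knurled focusing wheels, roll it, stroke after stroke, until the front edge of the camera carriage has closed the gap to the long white gauge line across the rail, then take the finger away. Move the carriage by the wheel only, do not push the camera or the carriage itself, and leave the print and the other things on the bench where they are.

Things in the scene. Friction and masses are not known exactly. Their poses are not given: they have to be found in the camera images.
- station: the inspection station, fixed to the bench: aluminium base plate 380 x 190 x 12 mm with a black dovetail rail 250 mm long, 70 mm wide, its top 44 mm above the bench, and a round turntable (88 mm across, top 41 mm above the bench) beyond the rail's front end. Origin at the middle of the base plate's underside; x runs along the rail from the camera towards the print, z up; the rail's centre line is y = 0. The turntable's centre is at x = 125 mm
- gauge_mark (a point): middle of the gauge line: the only white line that crosses the full width of the rail's top (3 mm wide, 70 mm long; the other scale ticks are 5 mm long). Height 44 mm; axes as the station's (x along the rail towards the print)
- carriage_edge (a point): middle of the lower front edge of the aluminium carriage (70 mm long, 84 mm wide, top 67 mm above the bench), at the height of the rail's top; axes as the station's. At the start it lies 16 to 40 mm behind the gauge line (towards the wheels); it is to come level with the line, x of the edge in the line's frame = 0. The carriage slides only along the rail and stays where it is left
- saddle: the carriage with the camera on it (grey box 56 x 44 x 44 mm and a black lens in front, 37 mm across, top of both at most 118 mm above the bench). Origin on the axis of the wheels, 52 mm above the bench, 35 mm behind the carriage's front edge; axes as the station's. Not to be touched
- wheel_left (a point): centre of the left focusing wheel (at y = +56 mm from the rail's centre line, 52 mm above the bench): a black knurled cylinder 48 mm in diameter and 20 mm wide, its axle level and square to the rail, so that its highest line is 76 mm above the bench. It turns freely either way for any number of turns and rides along with the carriage. The top and the outer side are open. Axes as the station's; they do not turn with the wheel
- wheel_right (a point): centre of the right focusing wheel, the twin at y = -56 mm on the same axle; either may be used
- wheel: the two wheels and their axle, one rigid part; origin at the middle of the axle. A pinion of 8 mm radius on it runs on the rack in the rail, like a wheel rolling on the rail's top: stroking the top of a wheel towards the print moves the carriage the same way, 1 mm for each 4 mm of fingertip travel (50 mm per turn). It takes about 1 N along the rim; press down with about 4 to 10 N so that the fingertip does not slip
- print: cream printed lattice, 48 mm cube on a black square base 62 x 62 x 10 mm, standing loose on the turntable; 62 mm high, origin under its centre. Leave it alone
- lens_cap: black lens cap, 42 mm across and 9 mm high, lying on the base plate; bystander
- spare_lens: spare black lens, 40 mm across and 48 mm high, standing on the base plate; bystander
- gear: cream printed gear, 40 mm across and 18 mm high, lying on the bench beside the base plate on its left side; bystander
- scraper: black-handled scraper, 220 mm long, lying on the bench; bystander
- screwdriver: black-handled screwdriver, 170 mm long, lying on the bench; bystander
- wash_bottle: white bottle with black cap, 60 mm across and 150 mm high, standing on the bench; bystander

How it is judged:
By the outcome, as a careful person would: the job done as asked, in the order asked, and still so for the second after the job is handed in, with the robot touching nothing.
It also fails if it takes over 48 s, if anything falls off the work surface, if the arm or the gripper's body presses on something with over 40 N, if the wrist force passes 120 N, or if a joint passes its speed limit or range.

## Working session

There is one attempt and no reset: what is moved stays moved. The work goes in short steps, Python scripts to look and compute and a tool call to move; the robot and the scene stay as the last step left them, time stands still between calls to the robot, and variables do not carry over. Pictures are saved under pics/ and viewed, and the job is handed in when it is done.

Besides the shell and the picture viewer there is one more tool, called after "Request:" as name(argument=value, ...), one argument or row to a line, values as JSON. drive_tool: Moves the arm, as the interface text tells. Its arguments: {"type":"object","properties":{"steps":{"type":"array"}},"required":["steps"]}

```bash
mkdir -p pics; ls; python3 - <<'E'
from station import *
import cv2
s=read_state();print(s)
for n in("scene","top","wrist"):
    im=snapshot(n);cv2.imwrite(f"pics/{n}0.png",im)
    p=camera_params(n);print(n,p)
E
```

```text
pics
{'clock': 0.0, 'joint_pos': array([ 1.17397373e+00,  1.26368717e-01, -4.06264865e-02,  1.40542083e+00,
       -2.23802934e-05,  1.57078446e+00]), 'qvel': array([-5.11169849e-04, -3.35515123e-04, -4.52692396e-05, -1.87161259e-03,
       -1.92979168e-03,  5.25418766e-04]), 'joint_torque': array([-9.00795590e-05, -4.35914040e+01,  3.52924955e+01,  1.71491521e-02,
        6.05307378e-05, -1.15924959e-05]), 'tcp_pos': array([0.2027484 , 0.48380826, 0.23052595]), 'orientation': array([-1.48665925e-04,  1.97106158e-01,  9.80381817e-01, -7.96169408e-04]), 'force': array([-0.20485457, -0.4085174 , -0.12074696]), 'wrist_torque': array([ 0.0036399 , -0.03052469, -0.04996058]), 'width': 0.0855668276790765}
scene {'intrinsics': array([[485.57578201,   0.        , 322.68052454],
       [  0.        , 485.57578201, 197.26911853],
       [  0.        ,   0.        ,   1.        ]]), 'k1': -0.1457259690523697, 'world_from_camera': array([[ 0.89630243,  0.25724014, -0.36120558,  1.025965  ],
       [ 0.44342992, -0.52625462,  0.72555219, -0.93956693],
       [-0.00344495, -0.81048355, -0.58575127
[... 414 characters left out ...]
023771 ],
       [-0.01317907, -0.15732859, -0.98745837,  1.35398674],
       [ 0.        ,  0.        ,  0.        ,  1.        ]])}
wrist {'intrinsics': array([[330.70213492,   0.        , 320.56075649],
       [  0.        , 330.70213492, 199.51798278],
       [  0.        ,   0.        ,   1.        ]]), 'k1': -0.03402988478873047, 'world_from_camera': array([[ 3.86812791e-01,  8.77287540e-01,  2.84152136e-01,
         1.30367173e-01],
       [ 9.22158147e-01, -3.67835779e-01, -1.19671179e-01,
         5.14711577e-01],
       [-4.64711658e-04,  3.08323549e-01, -9.51281437e-01,
         3.72427294e-01],
       [ 0.00000000e+00,  0.00000000e+00,  0.00000000e+00,
         1.00000000e+00]])}
```

View pics/scene0.png

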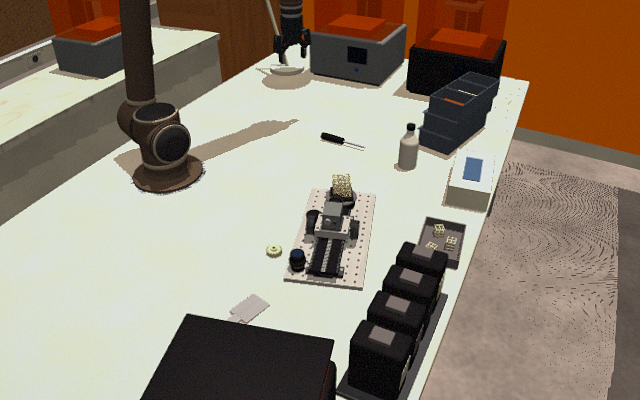

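View pics/top0.png

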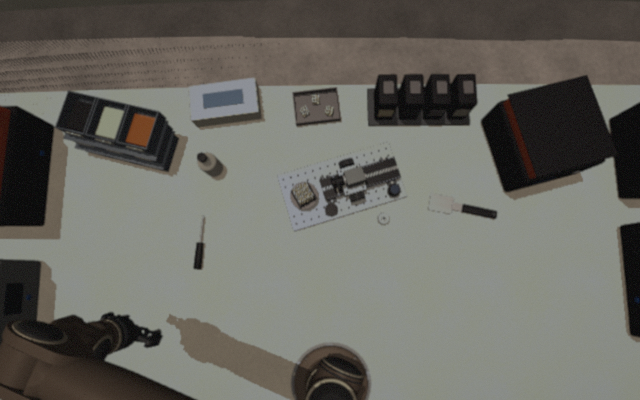

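View pics/wrist0.png

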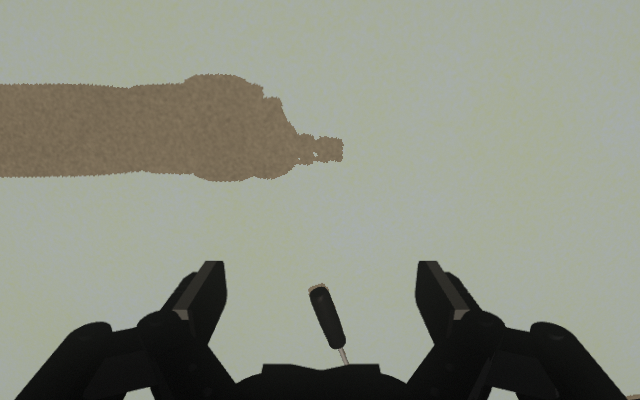

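```bash
cat > h.py <<'E'
from station import *
import numpy as np, cv2
def dist(p): return np.array([p["k1"],0,0,0,0],float)
def ray(p,uv):
    # forward radial model 1+k1 r^2 == OpenCV's
    q=cv2.undistortPointsIter(np.array([[uv]],float),p["intrinsics"],dist(p),None,None,(3,50,1e-10))[0,0]
    T=p["world_from_camera"];return T[:3,3],T[:3,:3]@np.array([q[0],q[1],1.])
def atz(p,uv,z):
    o,d=ray(p,uv);return o+d*(z-o[2])/d[2]
def proj(p,X):
    T=np.linalg.inv(p["world_from_camera"]);r,_=cv2.Rodrigues(T[:3,:3])
    return cv2.projectPoints(np.array(X,float).reshape(-1,1,3),r,T[:3,3],p["intrinsics"],dist(p))[0][:,0]
E
python3 - <<'E'
import cv2
im=cv2.imread('pics/top0.png')[130:240,265:420];cv2.imwrite('pics/topz.png',cv2.resize(im,None,fx=5,fy=5,interpolation=cv2.INTER_CUBIC))
im=cv2.imread('pics/scene0.png')[165:295,255:385];cv2.imwrite('pics/scenez.png',cv2.resize(im,None,fx=4.6,fy=4.6,interpolation=cv2.INTER_CUBIC))
E
```

```text
(no output)
```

View pics/topz.png

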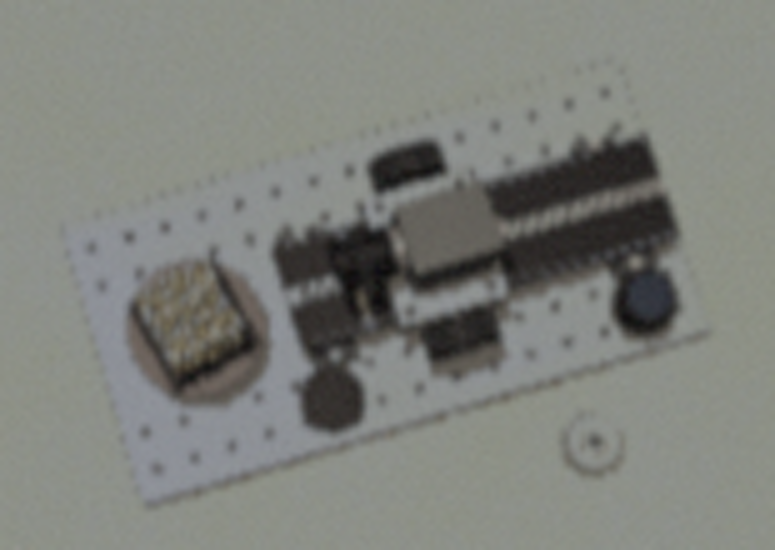

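View pics/scenez.png

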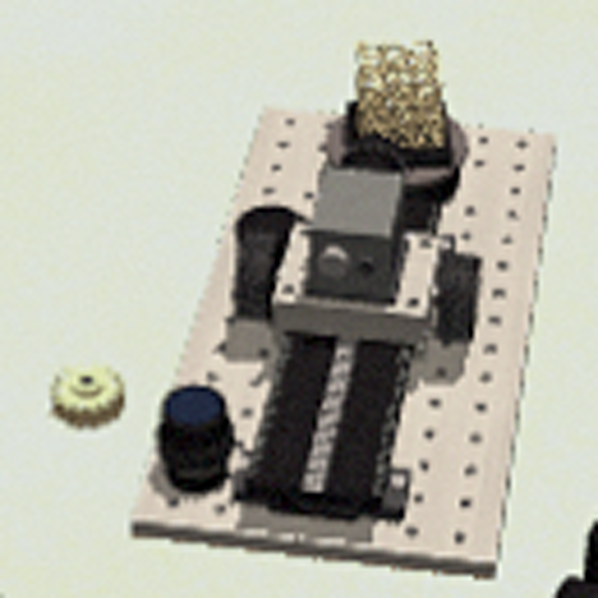

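```bash
cat >> h.py <<'E'
from scipy.optimize import least_squares
def S(v,X):
    c,s=np.cos(v[2]),np.sin(v[2]);X=np.atleast_2d(X)
    return np.c_[v[0]+c*X[:,0]-s*X[:,1],v[1]+s*X[:,0]+c*X[:,1],X[:,2]]
E
python3 - <<'E'
from h import *
p=camera_params("top");q=camera_params("scene")
a=np.array([[62,225],[148,505],[710,332],[622,60]])/5+[265,130]
C=np.array([[.19,-.095,.012],[.19,.095,.012],[-.19,.095,.012],[-.19,-.095,.012]])
b=np.array([[555,135],[268,105],[133,525],[497,568]])/4.6+[255,165]
fa=lambda v:(proj(p,S(v,C))-a).ravel()
fb=lambda v:(proj(q,S(v,C))-b).ravel()
for f in(fa,fb,lambda v:np.r_[fa(v),fb(v)]):
    r=least_squares(f,[.4,0,1.8]);print(r.x,np.round(r.fun,1))
v=r.x
print('wl',S(v,[[x,.056,.076] for x in(-.05,0,.05)]),'turntable',S(v,[.125,0,.041]))
E
```

```text
[ 0.60871977 -0.0439291   1.85880451] [ 0.3  0.1 -0.5 -0.   0.6  0.1 -0.4 -0.1]
[ 0.61407784 -0.04056327  1.8636404 ] [ 0.6  0.1 -0.6  0.7 -0.3 -0.4  0.3 -0.2]
[ 0.61209383 -0.04204295  1.86295686] [-0.3 -0.7 -0.9 -0.9  0.  -1.2 -1.2 -1.3 -0.2  0.2 -1.3  0.8 -1.4 -0.3
 -0.8 -0.1]
wl [[ 0.57286799 -0.10605337  0.076     ]
 [ 0.55846689 -0.05817218  0.076     ]
 [ 0.5440658  -0.01029099  0.076     ]] turntable [[0.57609109 0.07766002 0.041     ]]
```

```bash
python3 - <<'E'
from h import *
from scipy.spatial.transform import Rotation as R
p=camera_params("top")
a=np.array([462,335])/5+[265,130]
v=[.6115,-.0422,1.863]
w=atz(p,a,.070);print(w)
u=np.array([np.cos(v[2]),np.sin(v[2])]);n=np.array([-u[1],u[0]])
print('station xy',(w[:2]-v[:2])@u,(w[:2]-v[:2])@n)
sx=(w[:2]-v[:2])@u
t=np.r_[S(v,[sx,.058,0])[0][:2],.20]
s=read_state();o=s["orientation"];M=R.from_quat(o[[1,2,3,0]])
print(t,M.as_matrix().round(3),M.inv().apply(t-s["tcp_pos"]))
E
```

```text
[ 0.56167904 -0.0879113   0.07      ]
station xy -0.02942207569301452 0.060876861937430055
[ 0.56443396 -0.08708258  0.2       ] [[-0.922  0.386 -0.   ]
 [ 0.386  0.922 -0.001]
 [-0.    -0.001 -1.   ]] [-0.55423052 -0.38682502  0.03117108]
```

Request:
drive_tool(
  steps=[
    [0,[-0.554,-0.387,0.02],-39.4],
    [0,[-0.554,-0.387,0.02],-39.4],
    [0,[-0.554,-0.387,0.02],-39.4],
    [0,[-0.554,-0.387,0.02],-39.4],
    [0,[-0.554,-0.387,0.02],-39.4],
    [0,[-0.554,-0.387,0.02],-39.4],
    [0,[-0.554,-0.387,0.02],-39.4],
    [0,[-0.554,-0.387,0.02],-39.4],
  ],
)

```text
clock: 0.95
tcp_pos: [0.4038, 0.1672, 0.2202]
orientation: [0.0, -0.145, 0.989, 0.0]
force: [1.1, 0.9, -0.4]
width: -0.0002
```

Request:
drive_tool(
  steps=[
    [0,[-0.08,-0.289,0.01],0],
    [0,[-0.08,-0.289,0.01],0],
    [0,[-0.08,-0.289,0.01],0],
    [0,[-0.08,-0.289,0.01],0],
    [0,[-0.08,-0.289,0.01],0],
    [0,[-0.08,-0.289,0.01],0],
    [0,[-0.08,-0.289,0.01],0],
    [0,[-0.08,-0.289,0.01],0],
  ],
)

```text
clock: 1.75
tcp_pos: [0.5627, -0.086, 0.2092]
orientation: [-0.001, -0.144, 0.99, 0.0]
force: [-0.6, 0.1, -0.4]
width: -0.0002
```

```bash
python3 - <<'E'
from h import *
p=camera_params("wrist");s=read_state();print(s["clock"],s["tcp_pos"],s["force"])
cv2.imwrite("pics/w1.png",snapshot("wrist"));print(repr(p))
print(recognise("wrist","wheel")[:3]);print(recognise("wrist","gauge_mark")[:3])
E
```

```text
1.75 [ 0.56274277 -0.08598448  0.20923121] [-0.63686325  0.05875394 -0.42640016]
{'intrinsics': array([[330.70213492,   0.        , 320.56075649],
       [  0.        , 330.70213492, 199.51798278],
       [  0.        ,   0.        ,   1.        ]]), 'k1': -0.03402988478873047, 'world_from_camera': array([[-2.84179425e-01,  9.12612258e-01,  2.93906314e-01,
         4.87700737e-01],
       [ 9.58770610e-01,  2.70182669e-01,  8.80922408e-02,
        -1.08268783e-01],
       [ 9.85666552e-04,  3.06822738e-01, -9.51766167e-01,
         3.51105239e-01],
       [ 0.00000000e+00,  0.00000000e+00,  0.00000000e+00,
         1.00000000e+00]])}
[{'bbox': [289.7, 170.0, 344.1, 201.9], 'conf': 0.75}]
[{'bbox': [164.1, 137.8, 530.6, 302.4], 'conf': 0.78}]
```

View pics/w1.png

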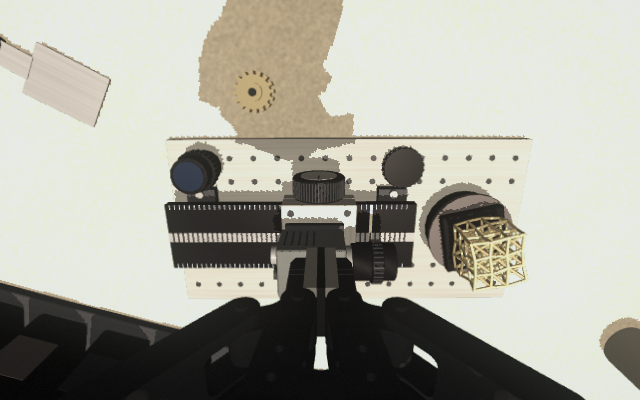

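```bash
python3 - <<'E'
import cv2
im=cv2.imread('pics/w1.png')[130:305,155:420];cv2.imwrite('pics/w1z.png',cv2.resize(im,None,fx=3,fy=3,interpolation=cv2.INTER_CUBIC))
im=cv2.imread('pics/w1.png')[160:235,290:420];cv2.imwrite('pics/w1zz.png',cv2.resize(im,None,fx=6,fy=6,interpolation=cv2.INTER_CUBIC))
E
```

```text
(no output)
```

View pics/w1z.png

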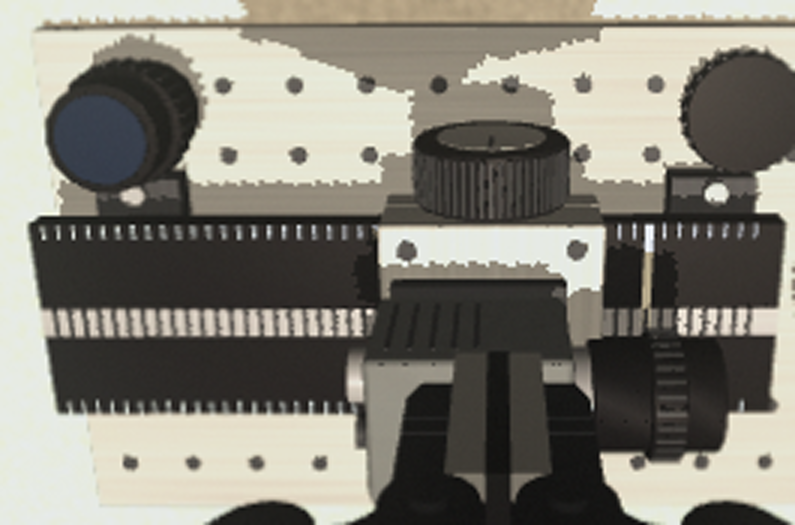

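View pics/w1zz.png

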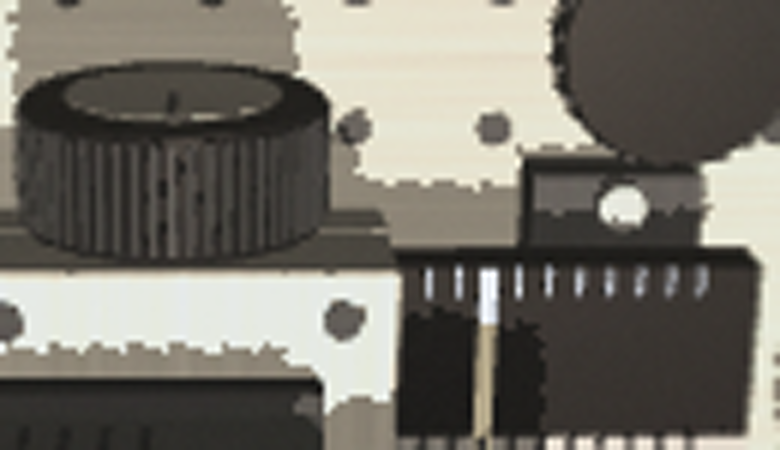

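```bash
cat > fit.py <<'E'
from h import *
def P(p,v,X): return proj(p,S(v,X))
E
python3 - <<'E'
from fit import *
p=eval("dict(intrinsics=0)")
p=camera_params("wrist")
def f(w,full=False):
    v=w[:3];rx=w[3];g=w[4];e=w[5]
    X=[[-.19,.095,.012],[.19,.095,.012],[-.19,-.095,.012],
       [rx-.125,.035,.044],[rx+.125,.035,.044],[rx-.125,-.035,.044],[rx+.125,-.035,.044],[g,.035,.044],[e,.042,.067]]
    m=[[167,139.5],[530.5,138.5],[188,298],[165,202.7],[415.7,202.7],[174.3,267.3],[413.3,265],[371.3,204.7],[356,204.3]]
    return (P(p,v,X)-m).ravel()
r=least_squares(f,[.61,-.04,1.863,-.05,.03,.0]);v=r.x;print(v,r.fun.round(1))
g,e=v[4:]
print("gap",g-e)
print("wheel top proj",P(p,v,[[e-.035,.046,.076],[e-.035,.066,.076],[e-.035-.024,.066,.052],[e-.035+.024,.066,.052],[e,.042,.044]]))
W=S(v,[e-.035,.057,.076])[0];print("wheel top",W)
s=read_state()
from scipy.spatial.transform import Rotation as R
M=R.from_quat(s["orientation"][[1,2,3,0]])
print("tool shift",M.inv().apply(W-s["tcp_pos"]))
print(np.degrees(v[2]),M.as_matrix().round(4))
E
```

```text
[ 0.61168809 -0.03782349  1.86596093 -0.05932309  0.0201732   0.00254904] [-2.3 -0.5  2.1 -0.4  0.3 -0.4 -0.3  1.5  1.6  0.7  0.4 -0.5 -1.9  1.4
 -0.  -1.2  0.   0.1]
gap 0.017624153219785266
wheel top proj [[317.47813237 203.51939077]
 [317.32849802 181.5562654 ]
 [291.82207535 175.04454936]
 [343.31396976 174.86009831]
 [353.59889763 196.79920977]]
wheel top [ 0.56659299 -0.08545223  0.076     ]
tool shift [-0.00375316 -0.00264567  0.13447218]
106.91168610591306 [[-9.577e-01 -2.878e-01 -2.000e-04]
 [-2.878e-01  9.577e-01  2.000e-04]
 [ 2.000e-04  2.000e-04 -1.000e+00]]
```

Request:
drive_tool(
  steps=[
    [0,[-0.002,-0.011,0.04],0],
    [0,[-0.002,-0.011,0.07],0],
    [0,[-0.002,-0.011,0.095],0],
    [0,[-0.002,-0.011,0.11],0],
    [0,[-0.002,-0.011,0.12],0],
    [0,[-0.002,-0.011,0.125],0],
    [0,[-0.002,-0.011,0.125],0],
  ],
)

```text
clock: 2.6
tcp_pos: [0.5677, -0.0942, 0.0855]
orientation: [0.0, -0.145, 0.989, -0.0]
force: [0.5, 0.1, 0.1]
width: 0.0001
```

```bash
python3 - <<'E'
from h import *
p=camera_params("wrist");s=read_state();print(s["clock"],s["tcp_pos"],s["force"])
cv2.imwrite("pics/w2.png",snapshot("wrist"));cv2.imwrite("pics/s2.png",cv2.resize(snapshot("scene")[165:295,255:385],None,fx=4.6,fy=4.6,interpolation=cv2.INTER_CUBIC))
E
```

```text
2.6 [ 0.56770918 -0.09423206  0.08547522] [0.5241389  0.09198592 0.12285305]
```

View pics/w2.png

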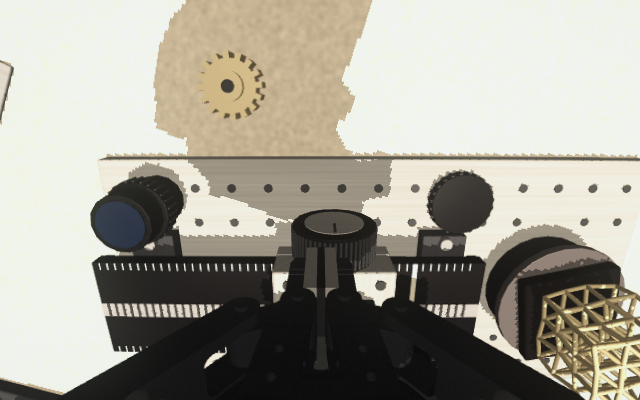

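View pics/s2.png

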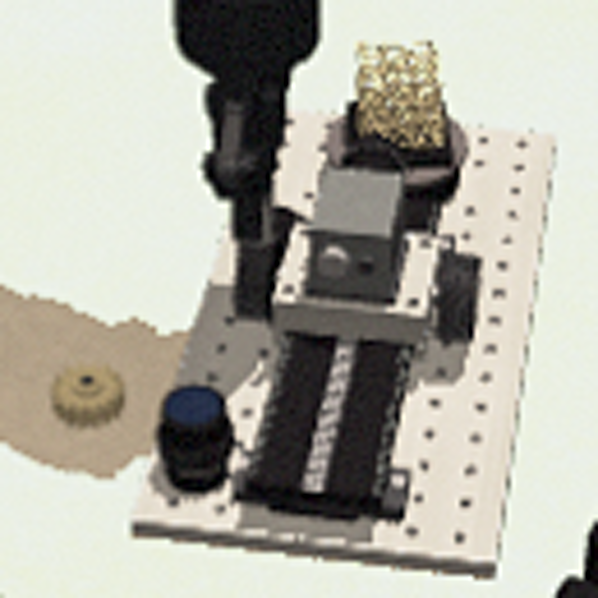

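```bash
python3 - <<'E'
from fit import *
from scipy.spatial.transform import Rotation as R
p=camera_params("wrist");s=read_state();M=R.from_quat(s["orientation"][[1,2,3,0]])
t=s["tcp_pos"]
print(proj(p,[t+M.apply(d) for d in([0,0,0],[.011,0,0],[-.011,0,0])]))
# fit again in this view: station pose & e from close points
v=[ 0.61168809,-0.03782349,1.86596093];e=.00255
print(P(p,v,[[e-.035,.066,.076],[e-.035,.046,.076],[e-.059,.066,.052],[e-.011,.066,.052],[e,.042,.067],[.0202,.035,.044],[-.19,.095,.012]]))
im=cv2.imread('pics/w2.png')[190:310,270:430];cv2.imwrite('pics/w2z.png',cv2.resize(im,None,fx=5,fy=5,interpolation=cv2.INTER_CUBIC))
E
```

```text
[[320.36507206 263.82712924]
 [320.35183799 243.05826316]
 [320.37778229 283.67932267]]
[[338.79649347 239.46489078]
 [338.28082684 274.35030645]
 [294.71152106 221.81579033]
 [378.53126731 221.4942258 ]
 [400.60174303 271.82750756]
 [419.48764867 262.51593874]
 [ 99.62812739 159.78004084]]
```

View pics/w2z.png

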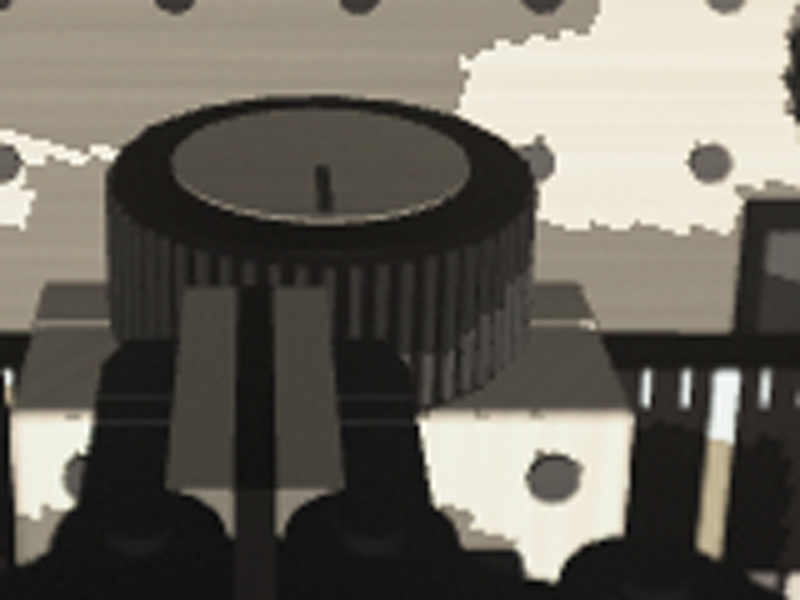

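Request:
drive_tool(
  steps=[
    [0,[0,0,0.003],0],
    [0,[0,0,0.006],0],
    [0,[0,0,0.008],0],
    [0,[0,0,0.008],0],
  ],
)

```text
clock: 3.1
tcp_pos: [0.5676, -0.0949, 0.077]
orientation: [-0.0, -0.145, 0.989, 0.0]
force: [0.0, -0.9, -0.9]
width: -0.0001
```

Request:
drive_tool(
  steps=[
    [0,[0,0,0.001],0],
    [0,[0,0,0.001],0],
  ],
)

```text
clock: 3.3
tcp_pos: [0.5678, -0.0949, 0.0762]
orientation: [-0.0, -0.145, 0.989, 0.0]
force: [-0.1, 0.1, 0.4]
width: 0.0001
```

Request:
drive_tool(
  steps=[
    [0,[0,0,0.0005],0],
    [0,[0,0,0.0005],0],
  ],
)

```text
clock: 3.5
tcp_pos: [0.5679, -0.0949, 0.076]
orientation: [0.0, -0.145, 0.989, -0.0]
force: [-0.4, 0.2, -0.1]
width: -0.0001
```

Request:
drive_tool(
  steps=[
    [0,[0,0,0.0005],0],
    [0,[0,0,0.0005],0],
  ],
)

```text
clock: 3.7
tcp_pos: [0.5679, -0.0949, 0.0758]
orientation: [0.0, -0.145, 0.989, -0.0]
force: [-1.3, 0.4, 4.1]
width: -0.0004
```

Request:
drive_tool(
  steps=[
    [0,[0,0,0.0005],0],
    [0,[0,0,0.0005],0],
  ],
)

```text
clock: 3.9
tcp_pos: [0.5681, -0.095, 0.0757]
orientation: [0.0, -0.145, 0.989, -0.0]
force: [-1.0, -0.8, 7.5]
width: 0.0003
```

Request:
drive_tool(
  steps=[
    [0,[0,0.003,0],0],
    [0,[0,0.006,0],0],
    [0,[0,0.009,0],0],
    [0,[0,0.012,0],0],
  ],
)

```text
clock: 4.3
tcp_pos: [0.5647, -0.0839, 0.0759]
orientation: [0.0, -0.145, 0.989, -0.001]
force: [-2.7, -3.0, 8.2]
width: 0.0
```

```bash
python3 - <<'E'
from fit import *
p=camera_params("wrist");s=read_state();print(s["clock"],s["tcp_pos"],s["force"])
im=snapshot("wrist");cv2.imwrite("pics/w3.png",cv2.resize(im[190:310,270:430],None,fx=5,fy=5,interpolation=cv2.INTER_CUBIC))
E
```

```text
4.3 [ 0.56469104 -0.08393956  0.07586452] [-2.68692786 -2.98842293  8.24286136]
```

View pics/w3.png

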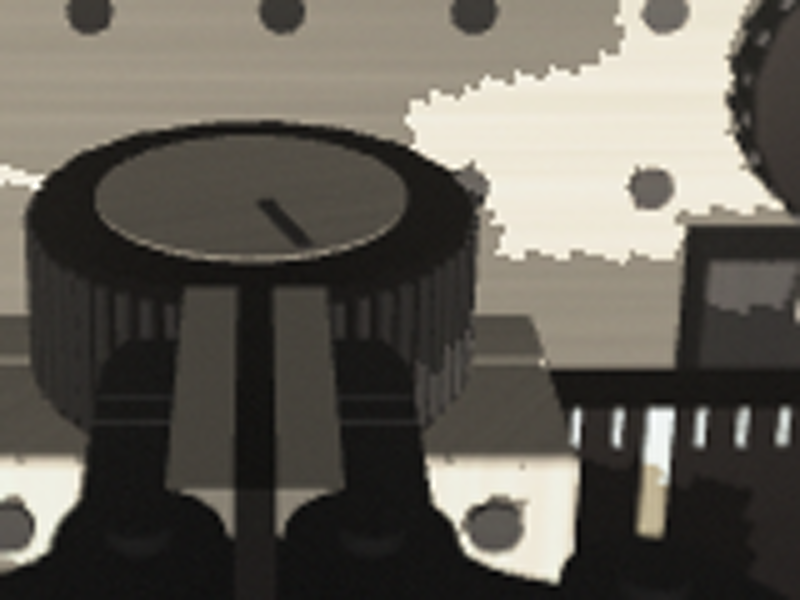

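Request:
drive_tool(
  steps=[
    [0,[0,0.003,0],0],
    [0,[0,0.006,0],0],
    [0,[0,0.009,0],0],
    [0,[0,0.012,0],0],
    [0,[0,0.012,0],0],
  ],
)

```text
clock: 4.85
tcp_pos: [0.5611, -0.0718, 0.0755]
orientation: [0.0, -0.145, 0.989, -0.0]
force: [-1.6, 0.8, 6.0]
width: 0.0001
```

Request:
drive_tool(
  steps=[
    [0,[0,0,-0.004],0],
    [0,[0,0,-0.008],0],
    [0,[0,-0.01,-0.008],0],
    [0,[0,-0.018,-0.008],0],
    [0,[0,-0.018,-0.008],0],
    [0,[0,-0.018,-0.005],0],
    [0,[0,-0.018,-0.003],0],
  ],
)

```text
clock: 5.55
tcp_pos: [0.5659, -0.0892, 0.0773]
orientation: [-0.0, -0.145, 0.989, 0.0]
force: [0.3, -0.2, 0.5]
width: 0.0002
```

```bash
python3 - <<'E'
from fit import *
p=camera_params("wrist");s=read_state();print(s["clock"],s["tcp_pos"],s["force"])
im=snapshot("wrist");cv2.imwrite("pics/w4f.png",im);cv2.imwrite("pics/w4.png",cv2.resize(im[190:310,270:430],None,fx=5,fy=5,interpolation=cv2.INTER_CUBIC))
E
```

```text
5.55 [ 0.56589021 -0.08918247  0.07727156] [ 0.33215017 -0.19558223  0.4856392 ]
```

View pics/w4.png

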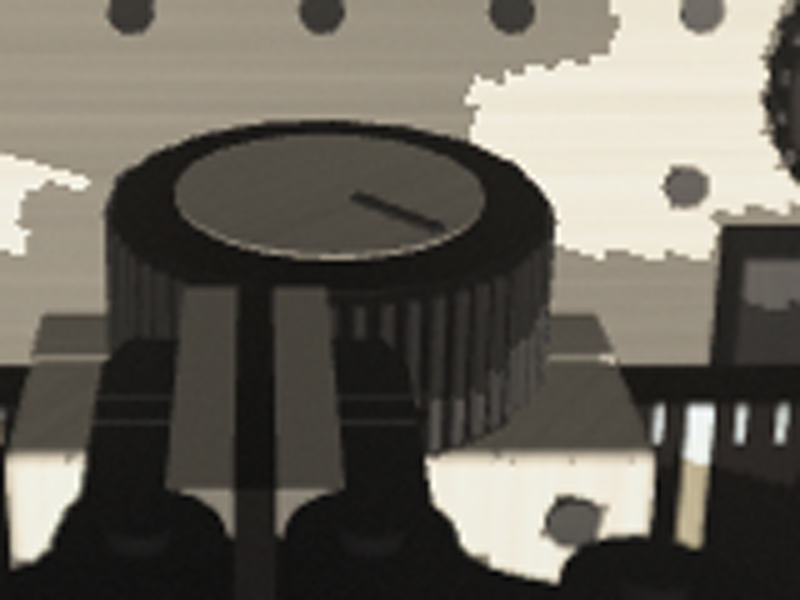

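Request:
drive_tool(
  steps=[
    [0,[0,0,0.002],0],
    [0,[0,0,0.003],0],
    [0,[0,0,0.003],0],
    [0,[0,0.002,0.003],0],
    [0,[0,0.005,0.003],0],
    [0,[0,0.008,0.003],0],
    [0,[0,0.011,0.003],0],
  ],
)

```text
clock: 6.3
tcp_pos: [0.563, -0.079, 0.0759]
orientation: [0.0, -0.145, 0.989, -0.001]
force: [-2.1, -1.4, 7.2]
width: -0.0002
```

Request:
drive_tool(
  steps=[
    [0,[0,0.003,0],0],
    [0,[0,0.006,0],0],
    [0,[0,0.009,0],0],
    [0,[0,0.012,0],0],
    [0,[0,0.012,0],0],
  ],
)

```text
clock: 6.8
tcp_pos: [0.5595, -0.0669, 0.0756]
orientation: [0.0, -0.145, 0.989, -0.0]
force: [-3.0, -0.1, 6.0]
width: -0.0002
```

Request:
drive_tool(
  steps=[
    [0,[0,0,-0.008],0],
    [0,[0,0,-0.04],0],
    [0,[0,0.03,-0.06],0],
    [0,[0,0.05,-0.06],0],
    [0,[0,0.05,-0.06],0],
    [0,[0,0.05,-0.06],0],
  ],
)

```text
clock: 7.4
tcp_pos: [0.5452, -0.019, 0.1349]
orientation: [0.0, -0.145, 0.989, -0.0]
force: [-0.2, -0.3, 0.3]
width: -0.0001
```

```bash
python3 - <<'E'
from fit import *
p=camera_params("wrist");s=read_state();print(s["clock"],s["tcp_pos"],s["force"])
im=snapshot("wrist");cv2.imwrite("pics/w5f.png",im);cv2.imwrite("pics/w5.png",cv2.resize(im[170:270,240:400],None,fx=5,fy=5,interpolation=cv2.INTER_CUBIC))
E
```

```text
7.4 [ 0.54524969 -0.01901757  0.13488093] [-0.1796346  -0.27202763  0.25710869]
```

View pics/w5f.png

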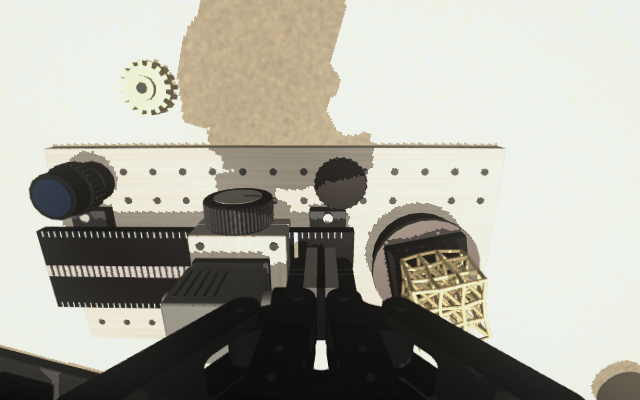

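View pics/w5.png

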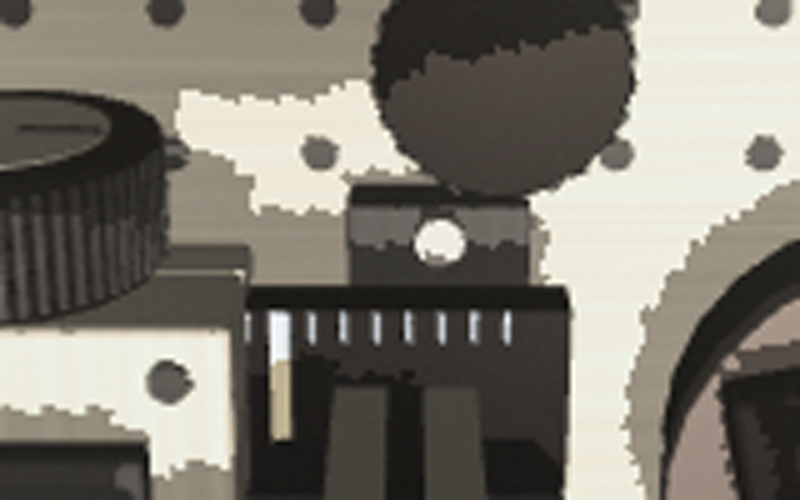

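```bash
python3 - <<'E'
from fit import *
im=cv2.imread("pics/w5f.png");c=im[222:262,280:320];
cv2.imwrite("pics/w5z.png",cv2.resize(np.clip(c.astype(float)*1.8,0,255).astype(np.uint8),None,fx=14,fy=14,interpolation=cv2.INTER_NEAREST))
for r in(236,240,245,250,254): print(r,im[r,280:306].mean(1).astype(int))
E
```

```text
236 [186 191 153 190 183 158  74  70  69 151  63  48  48  93 236 240 240 210
  72  47  47  94 195  68  48  49]
240 [232 234 235 235 229 206  94  64  69  54  47  47  47  48 235 239 239 208
  71  48  31  46  48  47  46  49]
245 [231 233 235 235 232 205 107  73  70  48  29  29  28  29 163 170 169 169
  52  28  30  27  30  30  27  26]
250 [230 232 235 235 234 213 127  76  70  46  29  29  28  28 125 168 170 170
  53  28  26  27  28  28  27  27]
254 [230 233 234 235 235 216 162  83  62  51  32  28  27  26 125 168 171 171
  71  31  28  26  28  27  27  26]
```

View pics/w5z.png

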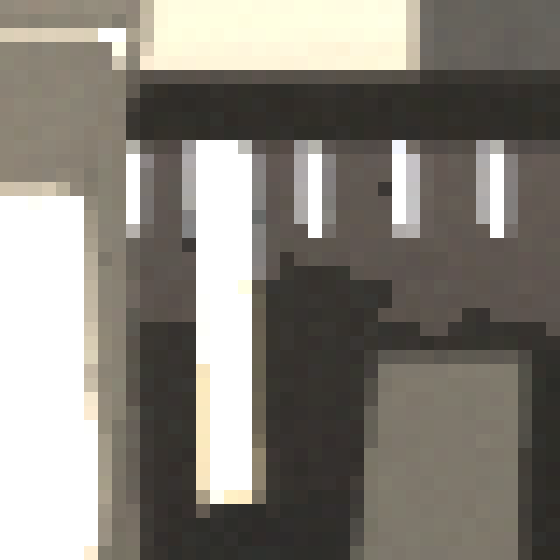

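Request:
drive_tool(
  steps=[
    [0,[0,-0.035,0.0],0],
    [0,[0,-0.067,0.02],0],
    [0,[0,-0.067,0.045],0],
    [0,[0,-0.067,0.054],0],
    [0,[0,-0.067,0.057],0],
    [0,[0,-0.067,0.059],0],
    [0,[0,-0.067,0.06],0],
    [0,[0,-0.067,0.06],0],
  ],
)

```text
clock: 8.25
tcp_pos: [0.5648, -0.0831, 0.076]
orientation: [0.001, -0.145, 0.989, -0.0]
force: [-1.4, -0.7, -0.2]
width: 0.0004
```

Request:
drive_tool(
  steps=[
    [0,[0,0.003,0],0],
    [0,[0,0.006,0],0],
    [0,[0,0.009,0],0],
    [0,[0,0.012,0],0],
    [0,[0,0.015,0],0],
    [0,[0,0.018,0],0],
    [0,[0,0.018,0],0],
  ],
)

```text
clock: 8.95
tcp_pos: [0.5597, -0.0656, 0.0759]
orientation: [0.001, -0.145, 0.989, -0.0]
force: [-1.2, -0.8, 6.0]
width: 0.0001
```

Request:
drive_tool(
  steps=[
    [0,[0,0,-0.008],0],
    [0,[0,0,-0.04],0],
    [0,[0,0.03,-0.06],0],
    [0,[0,0.055,-0.06],0],
    [0,[0,0.055,-0.06],0],
    [0,[0,0.055,-0.06],0],
  ],
)

```text
clock: 9.55
tcp_pos: [0.5435, -0.013, 0.1351]
orientation: [0.0, -0.146, 0.989, -0.0]
force: [-0.8, -0.0, -0.4]
width: -0.0002
```

```bash
python3 - <<'E'
from fit import *
p=camera_params("wrist");s=read_state();print(s["clock"],s["tcp_pos"],s["force"])
im=snapshot("wrist");cv2.imwrite("pics/w6f.png",im)
c=im[222:262,270:320];
cv2.imwrite("pics/w6z.png",cv2.resize(np.clip(c.astype(float)*1.8,0,255).astype(np.uint8),None,fx=14,fy=14,interpolation=cv2.INTER_NEAREST))
for r in(236,240,245,250,254): print(r,im[r,280:306].mean(1).astype(int))
E
```

```text
9.55 [ 0.54349605 -0.01297196  0.13506422] [-0.78869806 -0.03114868 -0.36901311]
236 [204 200 186  93  71  70  70 234 239 161  63  48  47 130 160  64  48  48
  48  48 235  88  49  49  49  49]
240 [234 234 216 167  83  70  67 233 238 206  72  46  46  47  47  46  46  47
  47  47  31  28  28  46  48  46]
245 [234 233 222 188  84  69  68 135 165 132  44  28  28  28  29  29  27  27
  28  28  29  27  29  28  29  28]
250 [234 233 225 198  89  69  61 109 163 169  56  29  28  29  28  27  28  30
  28  28  28  27  28  28  27  27]
254 [234 233 229 207  90  69  61 109 165 169  62  28  28  28  28  27  28  27
  29  26  27  26  28  27  28  26]
```

View pics/w6z.png

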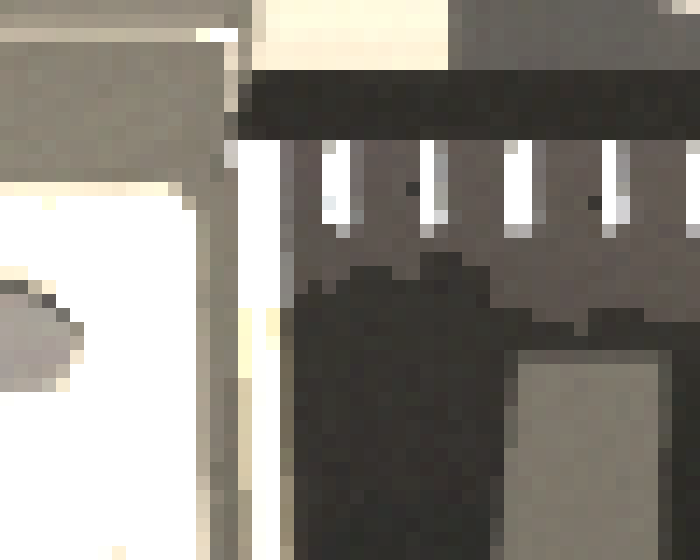

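Request:
drive_tool(
  steps=[
    [0,[0,-0.035,0.0],0],
    [0,[0,-0.062,0.02],0],
    [0,[0,-0.062,0.045],0],
    [0,[0,-0.062,0.054],0],
    [0,[0,-0.062,0.057],0],
    [0,[0,-0.062,0.059],0],
    [0,[0,-0.062,0.06],0],
    [0,[0,-0.062,0.06],0],
  ],
)

```text
clock: 10.4
tcp_pos: [0.5617, -0.0726, 0.076]
orientation: [0.001, -0.145, 0.989, -0.0]
force: [-0.5, 0.1, 1.3]
width: -0.0
```

Request:
drive_tool(
  steps=[
    [0,[0,0,0],0],
    [0,[0,0.001,0],0],
    [0,[0,0.002,0],0],
    [0,[0,0.0025,0],0],
    [0,[0,0.0025,0],0],
  ],
)

```text
clock: 10.9
tcp_pos: [0.5611, -0.0706, 0.0759]
orientation: [0.001, -0.145, 0.989, -0.001]
force: [-1.9, -1.1, 6.0]
width: 0.0001
```

Request:
drive_tool(
  steps=[
    [0,[0,0,-0.008],0],
    [0,[0,0,-0.04],0],
    [0,[0,0.03,-0.06],0],
    [0,[0,0.06,-0.06],0],
    [0,[0,0.06,-0.06],0],
    [0,[0,0.06,-0.06],0],
    [0,[0,0.06,-0.06],0],
  ],
)

```text
clock: 11.6
tcp_pos: [0.5434, -0.0133, 0.1347]
orientation: [-0.0, -0.145, 0.989, -0.0]
force: [0.0, 0.2, 0.2]
width: 0.0001
```

```bash
python3 - <<'E'
from fit import *
p=camera_params("wrist");s=read_state();print(s["clock"],s["tcp_pos"],s["force"])
im=snapshot("wrist");cv2.imwrite("pics/w7f.png",im)
c=im[222:262,270:320];
cv2.imwrite("pics/w7z.png",cv2.resize(np.clip(c.astype(float)*1.8,0,255).astype(np.uint8),None,fx=14,fy=14,interpolation=cv2.INTER_NEAREST))
for r in(236,240,245,250,254): print(r,im[r,280:306].mean(1).astype(int))
E
```

```text
11.6 [ 0.54344141 -0.01327761  0.13466961] [0.03312783 0.17513958 0.2294668 ]
236 [171 175 174 157  94  72  69  68 235 239  88  47  48  48 234  74  46  47
  48  30 144 151  60  47  48  49]
240 [234 234 234 222 183  77  68  67 199 236  89  45  46  47  46  46  46  46
  48  46  47  45  46  47  47  48]
245 [233 234 233 223 200  86  68  70 135 165  71  29  28  43  29  27  26  28
  27  28  28  26  28  26  28  25]
250 [232 234 233 229 207  97  69  69 109 164  83  32  28  27  26  26  28  27
  26  27  27  27  26  27  26  26]
254 [231 234 233 231 205 112  72  62 109 165 100  36  26  26  28  27  26  27
  27  26  26  25  28  27  26  26]
```

View pics/w7z.png

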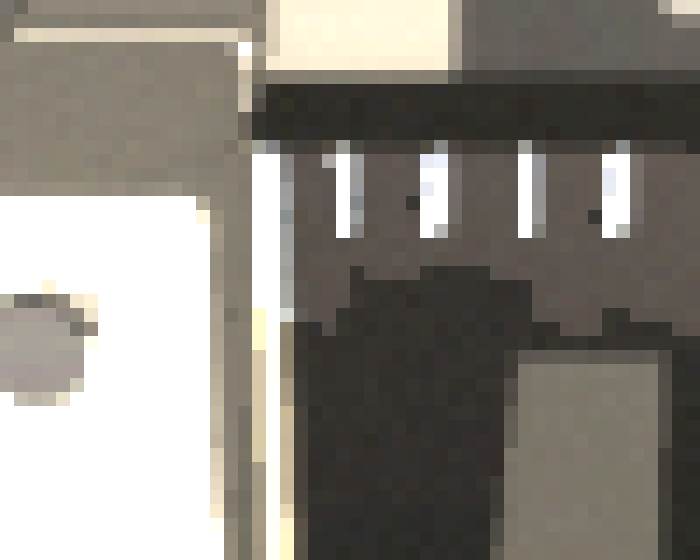

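View pics/w7f.png

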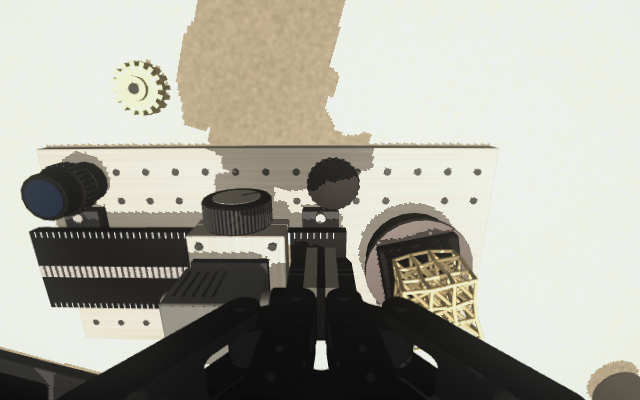

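```bash
python3 -c "
from station import *
print(finish_job())"
```

```text
the job is handed in; nothing more can be done
None
```

The camera carriage's front edge now sits level with the gauge line, and I have handed the job in. I rolled the left focusing wheel from the top with the closed fingertips, pressing with about 6–8 N. It took three forward strokes of about 24, 23 and 18 mm and a final 2.5 mm touch-up. The finger was lifted clear between strokes and at the end.

**Position check:** In the last wrist picture, about half of the 3 mm line still shows in front of the carriage's lower front edge. Its position between the 5 mm ticks agrees, so the edge is within about 0.3 mm of the line's centre.

**Final state:** The robot's clock stood at 11.6 s before the last picture, against the 48 s limit. The tool was in free air with a force reading near 0 N. The print, lens cap, spare lens and gear look undisturbed in the wrist picture. I took no overall or top picture at the end, so I did not recheck the scraper, screwdriver or bottle, but the arm never came close to them.

**Readings that disagreed:**
- **Starting gap:** my first estimate was 17.6 mm. The finger travel and later measurements point to about 16.9 mm, so I relied on the line as seen up close.
- **Low force before two strokes:** the contact readings just before the third stroke and the touch-up were only about 0 and 1 N, and both read 6 N by the end. The carriage moved as far as expected both times.

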